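# Lay the long card tube in the cutting box

### The arm

A 6-joint arm with a two-finger parallel gripper is mounted at the origin on a cart in front of the work surface, level with it; the furniture and walls round the work are solid. World frame = base frame: x ahead of the robot, y to its left, z up, the work surface at z = 0. Lengths are in m, angles in rad, forces in N, time in s.
With the tool pointing down it reaches from about 0.275 to 0.825 m from the base axis. Payload 5.2 kg.
Tool frame: the origin (TCP) lies on the centre line of the jaws, within the pads' length; the fingertips stand 14 mm ahead of it and the grasp point (between the pads) lies 5 mm behind it (tips_ahead is the z of the fingertips in the tool frame, in m); z points along the fingers, x is the direction in which the jaws open and shut, and the axes are right-handed (so a half turn about z gives the same grasp; the last joint's range is limited). The gripper opens to 93 mm and grips with 3 to 60 N. Pads are 15 mm wide; open, the fingers measure 128 mm over their backs; the gripper's body (75 mm by 188 mm) begins 65 mm behind the grasp point.
Start: joints at [0.927, 0.259, 1.535, -0, 1.348, -0.203], TCP at [0.235, 0.497, 0.233] pointing down, gripper open.
Joint ranges: [-3.14, 3.14], [-0.91, 2.08], [0.19, 2.58], [-1.22, 4.36], [0.22, 2.71], [-3.12, 3.12]. Speed limits (rad/s): [2.57, 2.57, 3.14, 3.14, 3.14, 3.14].

### API

Orientations are given as [roll, pitch, yaw] about the fixed x, y, z axes, in that order (R = Rz(yaw) Ry(pitch) Rx(roll)).
In Python, from bench import state, read_camera, close_job, search_frame, regions_of, tips_ahead gives the robot as it stands. The module is installed in compiled form; this text tells all that it offers.
- The arm moves only by the tool servo_tool, never from a script. Its argument "steps" is a list of rows, each a list of 3 entries, a list of its own where there are three numbers: the shift along the tool's x, y, z in mm, then the turn, a rotation vector about the tool's x, y, z in degrees, then the opening in per cent of the stroke, from 0 (shut) to 100 (fully open). A call has exactly 10 rows; each row shifts and turns the commanded pose from where the row before left it, along the tool's axes as they then stand; what a row does not reach is not made up. A row lasts 1/12 s, in which the tool goes at most 41.7 mm and 7.16 degrees, less where a joint would pass 70% of its speed; a pose out of reach is approached as far as the arm can. A call is refused whole if a number of a shift passes 41.7 or a number of a turn 7.16, either way. A call with a gripper value outside its range is refused whole. The fingers move at their own pace and stop on an object; "newtons" is the grip in N (left out, the last holds). Time passes only in rows, so rows that do not move let the fingers close, or fill a call up. It gives the time, the measured TCP pose, the force and the opening at its end, in the units of the state.
- state(): the state, without advancing time (a new reading comes with each control period).
- read_camera(name): name is "scene" or "top"; returns a dict with "image" (400x640x3 uint8, red, green, blue), "z_map" (400x640 float32, m along the optical axis (not along the pixel's ray), 0 where there is no reading), "fx", "fy", "cx", "cy" (pixels), "D" ([k1, k2, p1, p2, k3] as OpenCV has them; the pictures are not rectified), "eye" and "orientation" of the camera in the world. Camera axes: x right, y down, z forward; pixel columns grow to the right and rows downward; lengths in m; the calibration is good to about 2 mm. A picture is of the moment at which its call begins.
- close_job(): hands the job in, once; it reports no verdict.
Trained networks look in the newest picture that a camera, given by its name, has taken for a name from the list of things; names that differ only in an ending like _2 or _b are one class to them, and where a whole thing is asked for, a point or a joint stands for the part that bears it (a point fixed in the world has none). Each returns a list of dicts, best first, with "score" (0 to 1); they miss things now and then, are a little off and sometimes report something else, mostly with a low value. They report only what shows in the picture. A call takes as long as a camera call. They do not tell look-alikes from the thing itself.
- search_frame(camera, target): "uv" ([column, row] in pixels, amid what is visible of it).
- regions_of(camera, target): "pixels" (400x640 bool, what is visible of it) and "uv" ([column, row] in pixels, amid what is visible of it).
The state is a dict: "time_s": time; "joint_positions": joint angles; "qd": joint speeds; "effort": joint torques, N m; "tcp_pos": TCP position; "tcp_rot": TCP orientation; "force": force on the tool from outside, world axes, zero at the start; "moment": the same for the moment, N m; "opening": finger opening in m.
Only numpy, scipy, OpenCV 4.12 (cv2) and the standard library are available. Lean on these libraries where they do the work, as an engineer would, in place of code of your own. Each camera call takes 0.05 s, during which the arm holds its last target. There are 200 camera calls.

### The job

Two card tubes stand upright in the two lanes of the wooden cutting box. With the fingertips only, push the longer tube over so that it falls towards the end stop and lies down in its lane, then push it along the lane until its leading end is right up against the stop. Do not grasp or lift anything, leave the shorter tube standing where it is, and do not disturb the things around the box.

Things in the scene. Friction and masses are not known exactly. Their poses are not given: they have to be found in the camera images.
- cutting_box: Wooden box 298 x 180 mm on feet, fixed. Two lanes 280 long, 75 wide along its x axis, centre lines y = +42.5 and -42.5 mm, floor 26 mm above the table; three walls 10 thick, tops 62 mm above the table, 3 mm saw slots. End -x open; at +x a stop 18 thick, 81 mm high, closes both lanes, its inner face at x = +140 mm. Origin: table level, mid lane length and width; z up.
- stop_left (a point): Point on the lane-side face of the end stop, in the middle of the lane on the box's +y side, 60 mm above the table (the height of the long tube's axis when it lies).
- stop_right (a point): The same point for the lane on the box's -y side.
- long_tube: Longer brown card tube, 69 mm diameter, 128 long, 0.05-0.09 kg, upright in one lane near the open end. Origin: centre of the end it first stands on; z runs along it. Its ends look open but act as closed. Pushed level towards the stop 85 to 115 mm above the lane floor it tips on its leading foot edge and topples once its top has moved some 70 mm; lying, it slides along the lane under a light push.
- long_tube_top (a point): Centre of the long tube's upper end (the leading end once it has been tipped towards the stop), 128 mm from its origin.
- short_tube: The shorter and thinner brown card tube, 47 mm in diameter, 85 mm long, 0.03 kg, loose, upright in the other lane near the open end. Origin: centre of its underside. Must stay standing where it is.
- paint_bottle: Small dark paint bottle with a black cap, 40 mm wide, 105 mm high, standing beyond the box as seen from the robot. Origin: centre of its underside. Leave alone.
- masking_tape: Roll of masking tape lying flat, 104 mm across, 25 mm high, on the table off the box's open end. Origin: centre of its underside. Leave alone.
- mug: White mug, 82 mm in diameter, 94 mm high, with a handle, standing off the box's stop end. Origin: on its underside, 18 mm from the bowl's centre towards the handle. Leave alone.
Mind the look-alikes: they are no part of the job. Leave any red look-alike of the long_tube alone.

How it is judged:
At the end, for the whole second after the job is handed in: The long tube lies at rest in its lane, tipped towards the stop (within 0.08 rad of the lane, 12 mm of its centre line, end centres 50 to 70 mm above the table), its leading end within 6 mm of the stop; the short tube stands upright within 20 mm of where it was (x of long_tube_top in the frame of cutting_box above 0.134 m and angle between the z axis of long_tube and the x axis of cutting_box, either way round below 0.08 rad and height (world z) of long_tube between 0.05 and 0.07 m and height (world z) of long_tube_top between 0.05 and 0.07 m and ((y of long_tube in the frame of cutting_box between 0.0305 and 0.0545 m and y of long_tube_top in the frame of cutting_box between 0.0305 and 0.0545 m) or (y of long_tube in the frame of cutting_box between -0.0545 and -0.0305 m and y of long_tube_top in the frame of cutting_box between -0.0545 and -0.0305 m)) and linear speed of long_tube below 0.02 m/s and angle between short_tube's own z axis and vertical below 0.15 rad and distance of short_tube from where it was at the start of the episode below 0.02 m); the robot touches nothing.
It fails at once if the long tube is lifted or carried instead of being tipped and slid ((angle between long_tube's own z axis and vertical below 0.2 rad and height (world z) of long_tube above 0.048 m) or (angle between long_tube's own z axis and vertical below 0.7 rad and height (world z) of long_tube above 0.062 m) or height (world z) of long_tube above 0.085 m or (angle between long_tube's own z axis and vertical above 1.4 rad and height (world z) of each of long_tube_top, long_tube above 0.08 m)).
It fails at once if the short tube is tipped, lifted or moved more than 20 mm (angle between short_tube's own z axis and vertical above 0.25 rad or distance of short_tube from where it was at the start of the episode above 0.02 m).
It fails at once if a thing beside the box is knocked over, lifted or moved more than 30 mm ((angle between paint_bottle's own z axis and vertical above 0.3 rad or distance of paint_bottle from where it was at the start of the episode above 0.03 m) or (angle between masking_tape's own z axis and vertical above 0.3 rad or distance of masking_tape from where it was at the start of the episode above 0.03 m) or (angle between mug's own z axis and vertical above 0.3 rad or distance of mug from where it was at the start of the episode above 0.03 m)).
It also fails if it takes over 48 s, if anything falls off the work surface, if the arm or the gripper's body presses on something with over 40 N, if the wrist force passes 120 N, or if a joint passes its speed limit or range.

## Working session

There is one attempt and no reset: what is moved stays moved. The work goes in short steps, Python scripts to look and compute and a tool call to move; the robot and the scene stay as the last step left them, time stands still between calls to the robot, and variables do not carry over. Pictures are saved under pics/ and viewed, about 8 in all and at most 12, crops included, and the job is handed in when it is done.

Besides the shell and the picture viewer there is one more tool, called after "Call:" as name(argument=value, ...) on one line, values as JSON. servo_tool: Moves the arm, as the interface text tells. Its arguments: {"type":"object","properties":{"steps":{"type":"array","items":{"type":"array"}},"newtons":{"type":"number"}},"required":["steps"]}

```bash
mkdir -p pics
cat > h.py <<'E'
import numpy as np,cv2
from scipy.spatial.transform import Rotation as R
from bench import *
def rot(o):
    o=np.array(o,float)
    return o if o.shape==(3,3) else (R.from_euler('xyz',o).as_matrix() if o.size==3 else R.from_quat(o).as_matrix())
def cloud(c):
    K=np.array([[c['fx'],0,c['cx']],[0,c['fy'],c['cy']],[0,0,1]]);h,w=c['z_map'].shape
    u,v=np.meshgrid(np.arange(w),np.arange(h))
    p=cv2.undistortPoints(np.stack([u,v],-1).reshape(-1,1,2).astype(float),K,np.array(c['D'],float)).reshape(h,w,2)
    z=c['z_map'][...,None]
    P=np.concatenate([p*z,z],-1)@rot(c['orientation']).T+np.array(c['eye'])
    P[c['z_map']==0]=np.nan
    return P
E
python3 - <<'E'
from h import *
s=state();print({k:np.round(v,3) for k,v in s.items()},tips_ahead)
for n in ['scene','top']:
    c=read_camera(n);print(n,c['eye'],c['orientation'])
    cv2.imwrite(f'pics/{n}1.png',c['image'][...,::-1])
    P=cloud(c)
    for t in ['cutting_box','long_tube','short_tube','paint_bottle','masking_tape','mug']:
        for r in regions_of(n,t)[:3]:
            m=r['pixels'];q=P[m];q=q[~np.isnan(q[:,0])]
            print(t,round(r['score'],2),np.round(r['uv']),m.sum(),c['image'][m].mean(0).round(), np.percentile(q,[3,50,97],axis=0).round(3).tolist() if len(q) else '')
E
```

```text
{'time_s': np.float64(0.0), 'joint_positions': array([ 0.927,  0.259,  1.536, -0.   ,  1.348, -0.203]), 'qd': array([-0.   ,  0.002,  0.001,  0.   ,  0.001, -0.   ]), 'effort': array([-0.0000e+00, -4.3732e+01, -2.8400e+01,  7.2000e-02,  4.2000e-02,
       -0.0000e+00]), 'tcp_pos': array([0.234, 0.497, 0.232]), 'tcp_rot': array([-3.141e+00,  2.000e-03,  1.130e+00]), 'force': array([ 0.187,  0.198, -0.047]), 'moment': array([ 0.005, -0.006, -0.046]), 'opening': np.float64(0.093)} 0.014
scene [-0.00743206 -0.83914412  0.6954238 ] [-2.13179876 -0.0210196  -0.63606403]
cutting_box 0.64 [293. 225.] 4662 [175. 150. 117.] [[0.394, -0.293, 0.021], [0.511, -0.106, 0.036], [0.618, 0.01, 0.079]]
long_tube 0.78 [361. 184.] 1176 [150.  77.  63.] [[0.676, -0.121, 0.005], [0.694, -0.105, 0.082], [0.744, -0.055, 0.125]]
long_tube 0.68 [310. 236.] 1724 [141. 124. 100.] [[0.411, -0.255, 0.034], [0.435, -0.24, 0.113], [0.476, -0.187, 0.151]]
short_tube 0.97 [344. 234.] 723 [142. 125. 100.] [[0.506, -0.258, 0.032], [0.521, -0.247, 0.082], [0.55, -0.213, 0.109]]
paint_bottle 0.59 [332. 174.] 353 [106. 100
[... 647 characters left out ...]
78 [356. 215.] 138 [79. 69. 57.] [[0.507, -0.255, 0.034], [0.543, -0.232, 0.077], [0.552, -0.21, 0.111]]
paint_bottle 0.69 [267. 164.] 213 [33. 32. 33.] [[0.676, 0.012, 0.017], [0.686, 0.025, 0.071], [0.704, 0.042, 0.104]]
paint_bottle 0.44 [361. 218.] 187 [84. 74. 61.] [[0.507, -0.255, 0.033], [0.534, -0.237, 0.078], [0.552, -0.21, 0.111]]
masking_tape 0.67 [441. 269.] 654 [128. 116.  92.] [[0.359, -0.491, 0.001], [0.405, -0.449, 0.024], [0.452, -0.395, 0.028]]
masking_tape 0.18 [360. 216.] 261 [96. 85. 69.] [[0.507, -0.255, 0.025], [0.532, -0.234, 0.068], [0.553, -0.209, 0.112]]
mug 0.88 [186. 248.] 1113 [103.  87.  78.] [[0.422, 0.166, 0.017], [0.457, 0.228, 0.046], [0.495, 0.261, 0.095]]
```

Run:
```python
from h import *
from scipy.optimize import least_squares
S=[];img=[]
for n in ['scene','top']:
    c=read_camera(n);P=cloud(c)
    a=P.reshape(-1,3);a=a[~np.isnan(a[:,0])];a=a[(a[:,0]>.3)&(a[:,0]<.66)&(a[:,1]>-.4)&(a[:,1]<.1)]
    st=a[abs(a[:,2]-.081)<.004]; wl=a[abs(a[:,2]-.062)<.005]
    for nm,q in [('stop',st),('wall',wl),('hi',a[a[:,2]>.14])]:
        if len(q): print(n,nm,len(q),cv2.minAreaRect((q[:,:2]*1000).astype(np.float32)),np.median(q,0).round(4))
    t=a[(a[:,2]>.145)]
    for lo,hi,r,nm in [(.05,.145,.0345,'long'),(.05,.1,.0235,'short')]:
        x0=(.44,-.225) if nm=='long' else (.53,-.235)
        q=a[(a[:,2]>lo+.02)&(a[:,2]<hi)];q=q[np.hypot(*(q[:,:2]-x0).T)<r+.015]
        f=least_squares(lambda p:np.hypot(q[:,0]-p[0],q[:,1]-p[1])-r,x0,loss='soft_l1',f_scale=.002)
        print(n,nm,len(q),f.x.round(4),'ztop',np.percentile(q[:,2],98), abs(f.fun).mean())
    if n=='scene': im=cv2.resize(c['image'][130:350,180:460],None,fx=2.8,fy=2.7)
    else: im=cv2.resize(c['image'][130:330,150:480],None,fx=2.4,fy=2.4)
    cv2.imwrite(f'pics/{n}2.png',im[...,::-1])
    np.save(n+'.npy',a)
```

```text
scene stop 431 ((521.66650390625, -126.5633544921875), (283.5260925292969, 178.23870849609375), 77.99868774414062) [ 0.5192 -0.0191  0.0798]
scene wall 1152 ((524.6671752929688, -90.61256408691406), (397.3534240722656, 181.79574584960938), 74.65971374511719) [ 0.5059 -0.139   0.0612]
scene hi 326 ((444.7024230957031, -221.56332397460938), (72.60951232910156, 65.06485748291016), 54.834739685058594) [ 0.4434 -0.2269  0.1469]
scene long 1135 [ 0.445 -0.22 ] ztop 0.14405922039981936 0.0011882935537548876
scene short 322 [ 0.5291 -0.235 ] ztop 0.09908668487552579 0.001214817148308571
top stop 463 ((515.6947021484375, -126.27711486816406), (278.9327392578125, 178.99661254882812), 74.69185638427734) [ 0.5426 -0.0021  0.0812]
top wall 1283 ((526.2233276367188, -88.53096008300781), (394.06427001953125, 180.07797241210938), 74.6585922241211) [ 0.5205 -0.1296  0.0621]
top hi 102 ((445.8932189941406, -218.45394897460938), (65.9122085571289, 69.17030334472656), 0.0689883902668953) [ 0.4468 -0.2245  0.1524]
top long 185 [ 0.4458 -0.2167] ztop 0.14409236913414838 0.001163824281007111
top short 73 [ 0.53   -0.2323] ztop 0.09948486330064553 0.0009277201557300123
```

View pics/scene2.png

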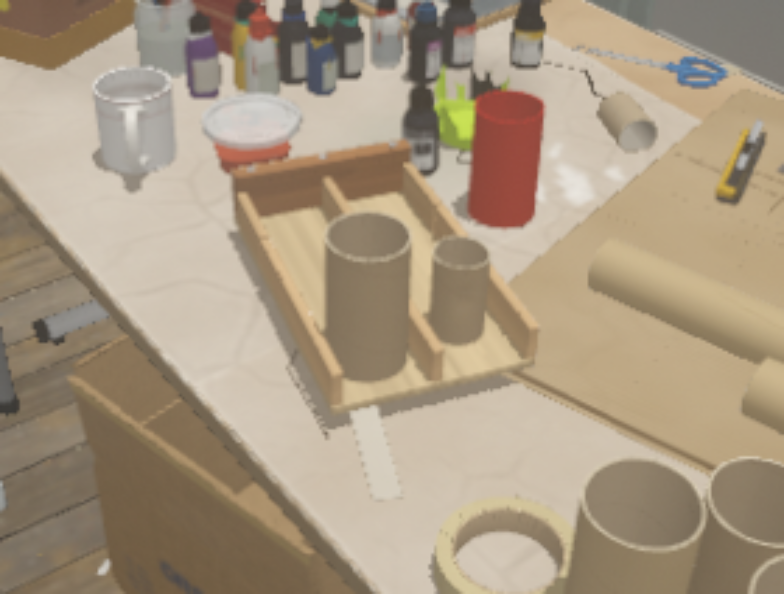

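View pics/top1.png

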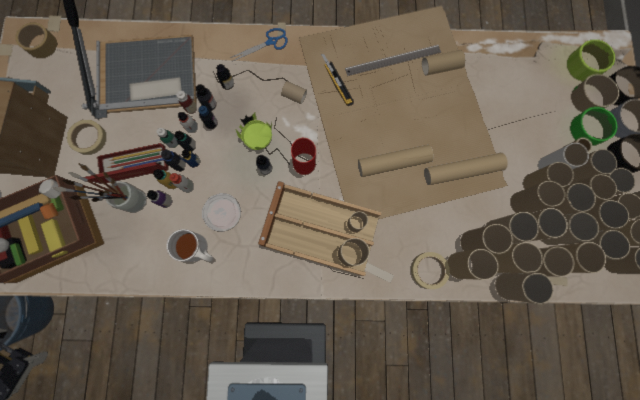

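Run:
```python
from h import *
from scipy.optimize import minimize
a=np.vstack([np.load('scene.npy'),np.load('top.npy')])
st=a[abs(a[:,2]-.081)<.003,:2]; wl=a[abs(a[:,2]-.062)<.003,:2]; fl=a[abs(a[:,2]-.026)<.003,:2]
def loc(q,p):
    c,s=np.cos(p[2]),np.sin(p[2]);d=q-p[:2];return np.c_[d@[c,s],d@[-s,c]]
def rd(q,cx,cy,hx,hy): 
    return np.hypot(*np.maximum(abs(q-[cx,cy])-[hx,hy],0).T)
def cost(p):
    k=lambda d:np.minimum(d,.008).sum()
    s=loc(st,p);w=loc(wl,p);f=loc(fl,p)
    return k(rd(s,.149,0,.009,.09))+k(np.min([rd(w,0,y,.14,.005) for y in(-.085,0,.085)],0))+k(np.min([rd(f,0,y,.14,.0375) for y in(-.0425,.0425)],0))
best=min((minimize(cost,[.51,-.13,g],method='Nelder-Mead',options=dict(initial_simplex=[[.515,-.13,g],[.53,-.13,g],[.515,-.11,g],[.515,-.13,g+.1]],xatol=1e-5,fatol=1e-6,maxiter=2000)) for g in (1.1,1.25,1.4)),key=lambda r:r.fun)
p=best.x;print(p,best.fun,len(st),len(wl),len(fl))
for nm,q in dict(long=(.4452,-.2185),short=(.5295,-.234)).items(): print(nm,loc(np.array([q]),p))
c,s=np.cos(p[2]),np.sin(p[2]);W=lambda x,y:(p[0]+c*x-s*y,p[1]+s*x+c*y)
for x in(-.19,-.1,0):print(x,np.round(W(x,.0425),4),np.round(W(x,-.0425),4))
T=state();print(T['tcp_pos'],T['tcp_rot'],'tool x in world yaw',T['tcp_rot'][2])
```

```text
[ 0.51047225 -0.14498323  1.30286707] 5.4895321012599005 742 2002 5827
long [[-0.08817364  0.04348094]]
short [[-0.08080344 -0.04191473]]
-0.19 [ 0.4192 -0.317 ] [ 0.5012 -0.3395]
-0.1 [ 0.443  -0.2302] [ 0.525  -0.2527]
0 [ 0.4695 -0.1337] [ 0.5515 -0.1562]
[0.23466055 0.49744629 0.23268854] [ 3.14158470e+00 -8.31821486e-05  1.12997457e+00] tool x in world yaw 1.1299745683792026
```

Candidates: brown tube in the left lane (scene 310,236) and red look-alike outside the box (361,184); the stacked brown tubes at lower right are also outside. The pictures show that the brown one in the near-side lane is the long tube, with the short tube at (344,234) and the stop at the far (mug) end.

Call:
servo_tool(steps=[[[0,0,0],[0,0,-5],0],[[0,0,0],[0,0,-4.9],0],[[-31,16.5,0],[0,0,0],0],[[-31,16.5,0],[0,0,0],0],[[-31,16.5,0],[0,0,0],0],[[-31,16.5,0],[0,0,0],0],[[-31,16.5,0],[0,0,0],0],[[-31,16.5,0],[0,0,0],0],[[-31,16.5,0],[0,0,0],0],[[-31,16.5,0],[0,0,0],0]])

```text
time_s: 1.63
tcp_pos: [0.2962, 0.2219, 0.2329]
tcp_rot: [3.141, -0.0, 1.304]
force: [0.1, -0.1, -0.4]
opening: 0.0311
```

Call:
servo_tool(steps=[[[-31,16.5,0],[0,0,0],0],[[-31,16.5,0],[0,0,0],0],[[-31,16.5,0],[0,0,0],0],[[-31,16.5,0],[0,0,0],0],[[-31,16.5,0],[0,0,0],0],[[-31,16.5,0],[0,0,0],0],[[-31,16.5,0],[0,0,0],0],[[-31,16.5,0],[0,0,0],0],[[-31,16.5,0],[0,0,0],0],[[-31,16.5,0],[0,0,0],0]])

```text
time_s: 2.47
tcp_pos: [0.3733, -0.1212, 0.2329]
tcp_rot: [3.141, 0.0, 1.302]
force: [1.2, 0.5, 0.3]
opening: 0.0003
```

Call:
servo_tool(steps=[[[-31,16.5,0],[0,0,0],0],[[-31,16.5,0],[0,0,0],0],[[-31,16.5,0],[0,0,0],0],[[-31,16.5,0],[0,0,0],0],[[-30,16.5,0],[0,0,0],0],[[0,0,0],[0,0,0],0],[[0,0,0],[0,0,0],0],[[0,0,0],[0,0,0],0],[[0,0,0],[0,0,0],0],[[0,0,0],[0,0,0],0]])

```text
time_s: 3.3
tcp_pos: [0.4119, -0.2883, 0.2329]
tcp_rot: [3.141, -0.0, 1.304]
force: [0.3, -0.3, 0.8]
opening: 0.0003
```

```bash
cat >> h.py <<'E'
BP=[0.51047,-0.14498,1.30287]
def loc(q):
    c,s=np.cos(BP[2]),np.sin(BP[2]);d=np.asarray(q)[...,:2]-BP[:2];return np.c_[d@[c,s],d@[-s,c]]
E
python3 - <<'E'
from h import *
s=state();print(s['time_s'],s['tcp_pos'],s['tcp_rot'],loc([s['tcp_pos']]))
c=read_camera('scene');cv2.imwrite('pics/s3.png',cv2.resize(c['image'][100:350,180:500],None,fx=2.3,fy=2.3)[...,::-1])
E
```

```text
3.3 [ 0.41194142 -0.28827909  0.23291855] [ 3.14149485e+00 -1.21628812e-04  1.30409448e+00] [[-0.16427015  0.05707738]]
```

View pics/s3.png

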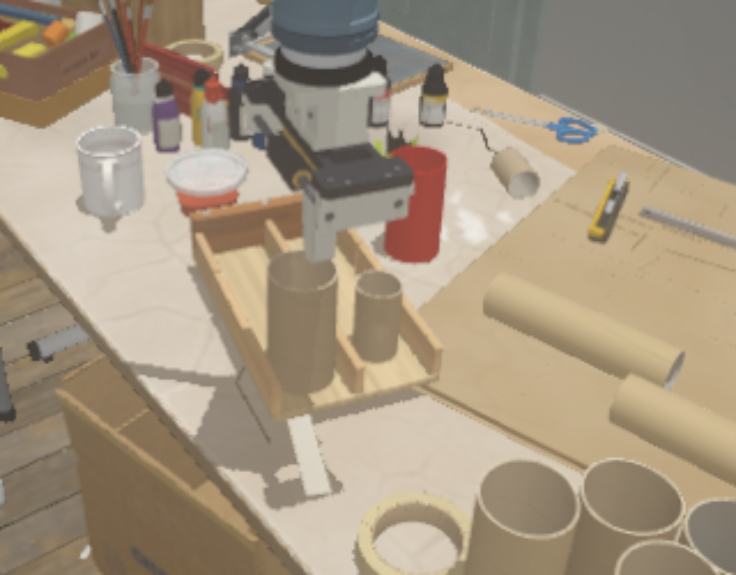

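Call:
servo_tool(steps=[[[-13,7,0],[0,0,0],0],[[-12,7,0],[0,0,0],0],[[0,0,15],[0,0,0],0],[[0,0,20],[0,0,0],0],[[0,0,20],[0,0,0],0],[[0,0,20],[0,0,0],0],[[0,0,18],[0,0,0],0],[[0,0,0],[0,0,0],0],[[0,0,0],[0,0,0],0],[[0,0,0],[0,0,0],0]])

```text
time_s: 4.18
tcp_pos: [0.4195, -0.3175, 0.1409]
tcp_rot: [3.14, 0.001, 1.303]
force: [-0.1, -0.2, 0.7]
opening: 0.0006
```

Run:
```python
from h import *
s=state();print(s['tcp_pos'],s['tcp_rot'],loc([s['tcp_pos']]))
```

```text
[ 0.41950714 -0.31753704  0.14091068] [3.14019731e+00 9.33543934e-04 1.30346241e+00] [[-0.19048135  0.04203606]]
```

Call:
servo_tool(steps=[[[13,0,0],[0,0,0],0],[[13,0,0],[0,0,0],0],[[10,0,0],[0,0,0],0],[[6,0,0],[0,0,0],0],[[6,0,0],[0,0,0],0],[[6,0,0],[0,0,0],0],[[6,0,0],[0,0,0],0],[[6,0,0],[0,0,0],0],[[6,0,0],[0,0,0],0],[[6,0,0],[0,0,0],0]])

```text
time_s: 5.02
tcp_pos: [0.4397, -0.2418, 0.1396]
tcp_rot: [-3.142, -0.0, 1.303]
force: [1.0, 1.0, 0.7]
opening: 0.0009
```

Run:
```python
from h import *
s=state();print(s['tcp_pos'],s['force'],loc([s['tcp_pos']]))
c=read_camera('scene');cv2.imwrite('pics/s4.png',cv2.resize(c['image'][100:350,180:500],None,fx=2,fy=2)[...,::-1])
```

```text
[ 0.43969897 -0.24180311  0.13963075] [0.9953724  1.0114921  0.67705276] [[-0.11210403  0.04261385]]
```

View pics/s4.png

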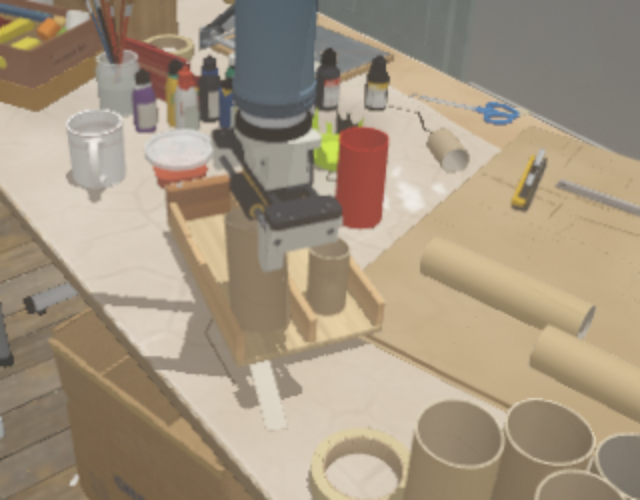

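The long tube (about 245,270 in the crop) leans toward the stop, with the finger behind it and the short tube untouched at (328,275).

Call:
servo_tool(steps=[[[6,0,0],[0,0,0],0],[[6,0,0],[0,0,0],0],[[6,0,0],[0,0,0],0],[[6,0,0],[0,0,0],0],[[5,0,0],[0,0,0],0],[[5,0,0],[0,0,0],0],[[0,0,0],[0,0,0],0],[[0,0,0],[0,0,0],0],[[0,0,0],[0,0,0],0],[[0,0,0],[0,0,0],0]])

```text
time_s: 5.9
tcp_pos: [0.4486, -0.2097, 0.1397]
tcp_rot: [3.142, 0.0, 1.303]
force: [0.0, 0.5, 1.0]
opening: 0.0001
```

Run:
```python
from h import *
s=state();print(s['tcp_pos'],s['force'],loc([s['tcp_pos']]))
c=read_camera('scene');cv2.imwrite('pics/s5.png',cv2.resize(c['image'][100:350,180:500],None,fx=2,fy=2)[...,::-1])
```

```text
[ 0.44859436 -0.2096727   0.13966299] [0.02485363 0.51104492 0.99115059] [[-0.07876507  0.04254179]]
```

View pics/s5.png

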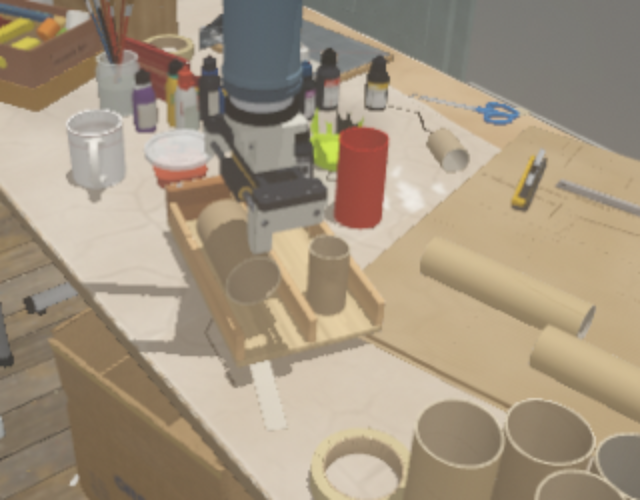

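The tube has toppled and lies in its lane; its rear opening shows at about (250,285) in the crop.

Call:
servo_tool(steps=[[[-18,0,0],[0,0,0],0],[[-18,0,0],[0,0,0],0],[[-18,0,0],[0,0,0],0],[[0,0,0],[0,0,0],0],[[0,0,15],[0,0,0],0],[[0,0,20],[0,0,0],0],[[0,0,20],[0,0,0],0],[[0,0,19],[0,0,0],0],[[0,0,0],[0,0,0],0],[[0,0,0],[0,0,0],0]])

```text
time_s: 6.78
tcp_pos: [0.4338, -0.2606, 0.0651]
tcp_rot: [-3.139, -0.001, 1.303]
force: [0.4, 0.4, 0.9]
opening: 0.0005
```

```bash
cat > m.py <<'E'
from h import *
s=state();print(s['time_s'],s['tcp_pos'],s['force'],loc([s['tcp_pos']]))
for n in ['scene','top']:
    c=read_camera(n);a=cloud(c).reshape(-1,3);a=a[~np.isnan(a[:,0])];l=loc(a)
    m=(abs(l[:,1]-.0425)<.03)&(abs(l[:,0])<.139)&(a[:,2]>.083)&(a[:,2]<.1)
    x=l[m];print(n,m.sum(),np.percentile(x,[0,1,50,99,100],axis=0).round(4).tolist(),a[m,2].max())
    # stop top inner edge
    k=(abs(l[:,1])<.08)&(abs(l[:,0]-.149)<.015)&(abs(a[:,2]-.081)<.003);print('stop',k.sum(),np.percentile(l[k,0],[2,50,98]).round(4))
    q=a[np.hypot(*(l-[-.081,-.042]).T)<.035];q=q[(q[:,2]>.07)&(q[:,2]<.12)];print('short',len(q),np.median(q,0))
    cv2.imwrite(f'pics/{n}_{s["time_s"]:.2f}.png',cv2.resize(c['image'][100:350,180:500],None,fx=2,fy=2)[...,::-1])
E
python3 m.py
```

```text
6.7833 [ 0.43375584 -0.26063317  0.06506678] [0.40850571 0.40737343 0.88907618] [[-0.13183561  0.04336002]]
scene 220 [[-0.1389, 0.0331], [-0.1368, 0.0342], [-0.003, 0.0585], [0.0718, 0.0659], [0.0734, 0.068]] 0.09965562952748941
stop 110 [0.1371 0.1459 0.1558]
short 309 [ 0.53625951 -0.23220402  0.09881648]
top 885 [[-0.0426, 0.0126], [-0.0413, 0.0132], [0.0167, 0.0399], [0.0739, 0.0653], [0.0754, 0.0673]] 0.0999343049757293
stop 352 [0.1414 0.1497 0.1583]
short 127 [ 0.53102839 -0.23513305  0.0975722 ]
```

Call:
servo_tool(steps=[[[15,0,0],[0,0,0],0],[[18,0,0],[0,0,0],0],[[15,0,0],[0,0,0],0],[[8,0,0],[0,0,0],0],[[8,0,0],[0,0,0],0],[[8,0,0],[0,0,0],0],[[8,0,0],[0,0,0],0],[[8,0,0],[0,0,0],0],[[8,0,0],[0,0,0],0],[[8,0,0],[0,0,0],0]])

```text
time_s: 7.72
tcp_pos: [0.462, -0.1607, 0.0657]
tcp_rot: [3.142, 0.0, 1.303]
force: [0.2, -1.2, 0.1]
opening: 0.0007
```

Call:
servo_tool(steps=[[[5,0,0],[0,0,0],0],[[4,0,0],[0,0,0],0],[[3,0,0],[0,0,0],0],[[3,0,0],[0,0,0],0],[[2,0,0],[0,0,0],0],[[0,0,0],[0,0,0],0],[[0,0,0],[0,0,0],0],[[0,0,0],[0,0,0],0],[[0,0,0],[0,0,0],0],[[0,0,0],[0,0,0],0]])

```text
time_s: 8.55
tcp_pos: [0.4663, -0.1449, 0.0656]
tcp_rot: [-3.141, -0.0, 1.302]
force: [0.3, 0.5, 0.2]
opening: 0.0008
```

```bash
python3 m.py
```

```text
8.55 [ 0.466258   -0.14493694  0.06559685] [0.29761087 0.52344469 0.16507515] [[-0.01166282  0.042646  ]]
scene 170 [[-0.014, 0.0326], [-0.012, 0.0355], [0.0631, 0.0595], [0.1297, 0.0667], [0.1343, 0.0709]] 0.09660140839945985
stop 70 [0.1347 0.1455 0.1559]
short 471 [ 0.52584995 -0.24064173  0.09398619]
top 244 [[0.0275, 0.0127], [0.037, 0.0135], [0.1157, 0.0374], [0.1315, 0.0642], [0.1322, 0.0657]] 0.09927173314827686
stop 344 [0.141  0.1495 0.1583]
short 58 [ 0.54766704 -0.24564651  0.09583271]
```

Call:
servo_tool(steps=[[[1.5,0,0],[0,0,0],0],[[1.5,0,0],[0,0,0],0],[[1,0,0],[0,0,0],0],[[1,0,0],[0,0,0],0],[[0,0,0],[0,0,0],0],[[0,0,0],[0,0,0],0],[[0,0,0],[0,0,0],0],[[0,0,0],[0,0,0],0],[[0,0,0],[0,0,0],0],[[0,0,0],[0,0,0],0]])

```text
time_s: 9.48
tcp_pos: [0.4676, -0.14, 0.0656]
tcp_rot: [-3.142, -0.0, 1.303]
force: [0.4, 0.1, -0.7]
opening: 0.0002
```

Call:
servo_tool(steps=[[[1,0,0],[0,0,0],0],[[1,0,0],[0,0,0],0],[[0,0,0],[0,0,0],0],[[0,0,0],[0,0,0],0],[[0,0,0],[0,0,0],0],[[0,0,0],[0,0,0],0],[[0,0,0],[0,0,0],0],[[0,0,0],[0,0,0],0],[[0,0,0],[0,0,0],0],[[0,0,0],[0,0,0],0]])

```text
time_s: 10.32
tcp_pos: [0.4682, -0.1381, 0.0657]
tcp_rot: [3.142, -0.0, 1.303]
force: [-1.0, -1.2, -0.2]
opening: 0.0004
```

Call:
servo_tool(steps=[[[1,0,0],[0,0,0],0],[[1,0,0],[0,0,0],0],[[0,0,0],[0,0,0],0],[[0,0,0],[0,0,0],0],[[0,0,0],[0,0,0],0],[[0,0,0],[0,0,0],0],[[0,0,0],[0,0,0],0],[[0,0,0],[0,0,0],0],[[0,0,0],[0,0,0],0],[[0,0,0],[0,0,0],0]])

```text
time_s: 11.15
tcp_pos: [0.4687, -0.1363, 0.0657]
tcp_rot: [3.142, 0.0, 1.303]
force: [-0.3, -2.1, 0.7]
opening: 0.0003
```

```bash
python3 m.py
```

```text
11.15 [ 0.46872744 -0.13626557  0.06567884] [-0.34519098 -2.12474546  0.66878497] [[-0.00264709  0.04256025]]
scene 168 [[-0.0046, 0.0345], [-0.0042, 0.0364], [0.067, 0.0593], [0.138, 0.0664], [0.1386, 0.0669]] 0.09851820431464064
stop 60 [0.1369 0.1451 0.1554]
short 473 [ 0.52598354 -0.24029343  0.0944749 ]
top 193 [[0.0301, 0.0126], [0.0382, 0.0128], [0.1262, 0.036], [0.1385, 0.0651], [0.1388, 0.0665]] 0.09980251031076015
stop 344 [0.1406 0.1496 0.1582]
short 62 [ 0.54718891 -0.24601195  0.09570971]
```

Call:
servo_tool(steps=[[[1,0,0],[0,0,0],0],[[1,0,0],[0,0,0],0],[[0,0,0],[0,0,0],0],[[0,0,0],[0,0,0],0],[[0,0,0],[0,0,0],0],[[0,0,0],[0,0,0],0],[[0,0,0],[0,0,0],0],[[0,0,0],[0,0,0],0],[[0,0,0],[0,0,0],0],[[0,0,0],[0,0,0],0]])

```text
time_s: 12.08
tcp_pos: [0.4691, -0.1361, 0.0661]
tcp_rot: [3.141, 0.003, 1.303]
force: [-4.6, -9.2, 2.6]
opening: 0.0007
```

The tool has stopped moving and the force has risen to 10 N, so the tube is against the stop. Next I back off and rise.

Call:
servo_tool(steps=[[[-2,0,0],[0,0,0],0],[[-4,0,0],[0,0,0],0],[[-10,0,0],[0,0,0],0],[[-15,0,0],[0,0,0],0],[[-15,0,0],[0,0,0],0],[[-15,0,0],[0,0,0],0],[[0,0,0],[0,0,0],0],[[0,0,-30],[0,0,0],0],[[0,0,-35],[0,0,0],0],[[0,0,-35],[0,0,0],0]])

```text
time_s: 12.92
tcp_pos: [0.4523, -0.1923, 0.166]
tcp_rot: [-3.139, -0.002, 1.302]
force: [1.0, -0.0, 0.2]
opening: 0.0007
```

Call:
servo_tool(steps=[[[0,0,-30],[0,0,0],0],[[0,0,-30],[0,0,0],0],[[-20,0,0],[0,0,0],0],[[-30,0,0],[0,0,0],0],[[-30,0,0],[0,0,0],0],[[-30,0,0],[0,0,0],0],[[-30,0,0],[0,0,0],0],[[0,0,0],[0,0,0],0],[[0,0,0],[0,0,0],0],[[0,0,0],[0,0,0],0]])

```text
time_s: 13.75
tcp_pos: [0.416, -0.3273, 0.2253]
tcp_rot: [-3.141, -0.001, 1.302]
force: [-0.3, -0.2, -0.4]
opening: 0.0009
```

```bash
python3 m.py; mv pics/scene_1[34]*.png pics/final.png
```

```text
13.75 [ 0.41596377 -0.32727321  0.22526698] [-0.28222257 -0.17287206 -0.3801504 ] [[-0.2008082   0.04287553]]
scene 554 [[0.0082, 0.0129], [0.0102, 0.0152], [0.0695, 0.0441], [0.1366, 0.0647], [0.1383, 0.0659]] 0.09715617025884549
stop 103 [0.1363 0.1456 0.1554]
short 440 [ 0.52539099 -0.24318135  0.09328529]
top 933 [[0.0132, 0.0125], [0.0145, 0.0133], [0.0768, 0.0397], [0.1377, 0.0652], [0.1389, 0.0671]] 0.09945137094021272
stop 359 [0.1403 0.1495 0.1582]
short 127 [ 0.53028557 -0.23443751  0.09720685]
```

View pics/final.png

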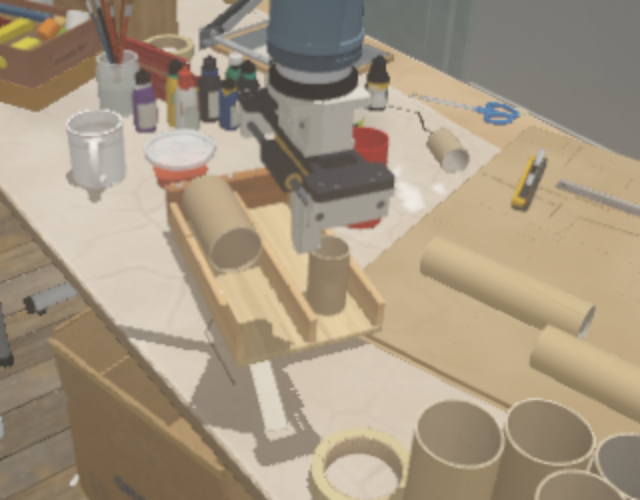

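The tube lies against the stop (rear end at about 238,250, front at about 200,185 in the crop). The short tube still stands at (328,275), and the gripper is clear.

```bash
python3 -c "from bench import *; print(close_job())"
```

```text
the job is handed in; nothing more can be done
None
```

I tipped the long brown tube towards the stop with closed fingertips and slid it along its lane until it met the stop. I then backed the arm clear and handed the job in at about 14 s of the 48 s allowed.

- **Against the stop:** the last push stopped advancing and the force rose to about 10 N. After backing off, both cameras put the leading end at about x = 0.138–0.139 m in the box frame (0.134 m needed). My measuring window cut off at 0.139 m, so that figure is a lower limit.
- **Rear end:** it was seen at x ≈ 0.010–0.014 m, which agrees with a 128 mm tube.
- **Lying position:** top of the tube at 0.097–0.099 m, centred in its lane at y ≈ 0.04 m. The angle to the lane was not measured; in the picture the tube lies along it.
- **Short tube:** it was still standing. The top camera put it within about 1 mm of its earlier reading. The scene-camera reading had shifted by about 15 mm, probably because the gripper had hidden part of the tube earlier. The picture shows it unmoved.
- **Surroundings:** the mug and tape looked undisturbed. The gripper hid the paint bottle and most of the red tube in the last picture, but the arm stayed well away from both.

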